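# Restock the tin lane of a roll-top bench store, oldest in front

### The job

Restock the tin lane of the roll-top store, oldest stock in front: roll the tambour door fully up by its pull tab, bring the tin that stands at the back of its lane forward against the front stop, and stand the new tin from the bench behind it in the same lane. Then roll the door down fully shut. Keep the tins upright, and leave the squat jar in the other lane and the tape roll on the bench where they are.

Things in the scene. Friction and masses are not known exactly. Their poses are not given: they have to be found in the camera images.
- store: Plywood roll-top store, fixed, 295 deep, 350 wide, 196 mm high. Origin: on the bench, on its middle line, 132 mm behind its front; x to its back, y to its left, z up; yaw within 0.14 rad. Offsets in mm below are in this frame. Cheeks (full height) at y = +-160 to 175; front board x = -132 to -120, 52 high. An awl (left) and chalks (right) lie fixed beside the lanes, |y| over 90, below z = 42.
- tambour (a joint): Turn in rad of the lift rail, the lowest and darker of the door's 12 wooden slats: 0 shut on the front board, 1.47 fully open; 0.1 rad is 14 mm of door. The door runs up the front and back over the top under a fixed hood. Starts at 0 to 0.2. It is balanced and stays where it is left; it takes 2 to 4 N at the pull. Fully open, all in front of x = 20 is clear from above.
- pull (a point): Grip point of the wooden pull amid the lift rail (y = 0): a tab 16 mm thick (y), 36 wide, 45 mm out from the rail; this point is 31 mm out. In the store's x-z plane it moves on a circle of radius 181 about (22, 42): at rad 0: (-155, 76), 0.5: (-117, 157), 1: (-45, 210), 1.47: (39, 222). It points out along that radius: pinched across y from above, it turns and slips some mm in the fingers.
- lane_left (a point): Middle of the left lane's floor, at (-54, 45, 12). A lane is 52 mm wide in y between low guides 6 mm thick and 104 mm long in x, from its front stop (x = -106) to its rear stop (x = -2); guides and stops rise 14 mm above the floor. A false back 170 high stands across the store at x = 36.
- lane_right (a point): Middle of the right lane's floor, at (-54, -45, 12); as the left lane.
- old_tin: The tin already in the store: slim bare-metal can with a paper band, 42 mm across, 76 mm high, 0.1 to 0.2 kg; origin at the centre of its underside. It stands at the back of the left or the right lane (x = -34 to -26), where no tin fits behind it. Against the front stop its axis is at x = -85.
- new_tin: The new tin, of the same shape (42 mm across, 76 mm high, 0.1 to 0.2 kg), standing on the bench to the left or the right of the store; origin at the centre of its underside. With the old tin at the front stop, there is room for its axis at x = -43 to -23.
- jar: Squat amber jar, 45 mm across, 52 mm high, in the other lane; origin at the centre of its underside. Not part of the job.
- tape: Roll of masking tape lying flat on the bench on the other side of the store from the new tin, 100 mm across, 25 mm high; origin at the centre of its underside. Not part of the job.
Not all that is in view belongs to the job. Leave any purple look-alike of the new_tin alone.

How it is judged:
On the way, in this order (a step that is already met when the one before it is completed fails the run):
1. the tambour door is rolled up, at least 1.3 of its 1.47 rad (value of joint tambour above 1.3 rad), for 0.2 s.
2. the old tin stands at the front stop of its lane (within 12 mm) (x of old_tin in the frame of store between -0.095 and -0.073 m and angle between old_tin's own z axis and vertical below 0.1 rad and z of old_tin in the frame of store between 0.006 and 0.019 m and (y of old_tin in the frame of store between 0.033 and 0.057 m or y of old_tin in the frame of store between -0.057 and -0.033 m)), for 0.2 s.
3. the new tin stands behind it in the same lane (x of old_tin in the frame of store between -0.095 and -0.073 m and angle between each of old_tin, new_tin's own z axis and vertical below 0.1 rad and z of old_tin in the frame of store between 0.006 and 0.019 m and x of new_tin in the frame of store between -0.055 and -0.012 m and z of new_tin in the frame of store between 0.006 and 0.019 m and ((y of old_tin in the frame of store between 0.033 and 0.057 m and y of new_tin in the frame of store between 0.033 and 0.057 m) or (y of old_tin in the frame of store between -0.057 and -0.033 m and y of new_tin in the frame of store between -0.057 and -0.033 m))), for 0.2 s.
At the end, for the whole second after the job is handed in: The door is shut to within 0.06 rad (8 mm); the old tin stands upright on the floor of its lane within 12 mm of the front stop; the new tin stands upright on the floor of the same lane behind it; both are at rest (all of step 3 and value of joint tambour below 0.06 rad and linear speed of each of old_tin, new_tin below 0.02 m/s); the robot touches nothing.
It fails at once if a tin is tipped (more than 30 degrees) (angle between any of old_tin, new_tin's own z axis and vertical above 0.52 rad).
It fails at once if the jar in the other lane is moved (more than 20 mm) or tipped (distance of jar from where it was at the start of the episode above 0.02 m or angle between jar's own z axis and vertical above 0.52 rad).
It fails at once if the tape roll is moved more than 40 mm (distance of tape from where it was at the start of the episode above 0.04 m).
It also fails if it takes over 66 s, if anything falls off the work surface, if the arm or the gripper's body presses on something with over 40 N, if the wrist force passes 120 N, or if a joint passes its speed limit or range.

### The arm

A 7-joint arm with a two-finger parallel gripper is mounted at the origin on the work surface; the furniture and walls round the work are solid. World frame = base frame: x ahead of the robot, y to its left, z up, the work surface at z = 0. Lengths are in m, angles in rad, forces in N, time in s.
With the tool pointing down it reaches from about 0.425 to 0.925 m from the base axis. Payload 6.8 kg.
Tool frame: the origin (TCP) lies between the finger pads; the fingertips stand finger_overhang ahead of it and the grasp point (between the pads) lies 6 mm ahead of it (finger_overhang is the distance from the TCP to the fingertips, in m); z points along the fingers, y is the line along which they close (so a half turn about z gives the same grasp; the last joint's range is limited). The gripper opens to 85 mm and grips with 20 to 120 N. Pads are 22 mm wide; open, the fingers measure 114 mm over their backs; the gripper's body (76 mm by 85 mm) begins 54 mm behind the grasp point. The pads swing forward as they close: fully open they stand 13 mm farther back than shut.
Start: joints at [1.086, 0.477, 0.022, 1.555, -0.011, 1.109, -0.083], TCP at [0.248, -0.628, 0.256] pointing down, gripper open.
Joint ranges: [-2.96, 2.96], [-0.34, 2.1], [-1.41, 1.46], [0.24, 2.44], [-1.37, 4.51], [0.17, 1.92], [-2.96, 2.96]. Speed limits (rad/s): [2.39, 2.39, 3.14, 3.14, 3.14, 3.14, 3.14].

### API

Orientations are given as a unit quaternion [w, x, y, z].
In Python, from station import * gives the robot as it stands.
- The arm moves only by the tool drive_tool, never from a script. Its argument "increments" is a list of rows, each an object of numbers: "claw": the finger opening in m, from 0 to 0.0854; "dx", "dy", "dz": the shift along the tool's x, y, z in m; "wx", "wy", "wz": the turn, a rotation vector about the tool's x, y, z in degrees. A call has 1 to 20 rows; each row shifts and turns the commanded pose from where the row before left it, along the tool's axes as they then stand; what a row does not reach is not made up. A row lasts 1/8 s, in which the tool goes at most 62.5 mm and 10.7 degrees, less where a joint would pass 70% of its speed; a pose out of reach is approached as far as the arm can. A call with a gripper value outside its range is refused whole. The fingers move at their own pace and stop on an object; "newtons" is the grip in N (left out, the last holds). Time passes only in rows, so rows that do not move let the fingers close. It gives the time, the measured TCP pose, the force, the opening and the grip force at its end, in the units of the state.
- get_obs(): the state, without advancing time (a new reading comes with each control period).
- read_camera(name): name is "side" or "top" or "wrist"; returns (picture, depth): 420x560x3 uint8, red, green, blue; 420x560 float32, m along the optical axis (not along the pixel's ray), 0 where there is no reading.
- calibration(name): a dict with "intrinsics" (3x3 intrinsics, pixels), "R" (3x3) and "t" (3): a world point X has camera coordinates R X + t; the wrist camera has in their place "mount" (4x4, takes a point from camera to tool coordinates, whose origin is the TCP and whose axes are the flange's). Camera axes: x right, y down, z forward; pixel columns grow to the right and rows downward; lengths in m; the calibration is good to about 2 mm. A picture is of the moment at which its call begins: read the wrist's pose just before it. calibration takes no time and is no camera call.
- hand_in(): hands the job in; it is judged then, once.
The state is a dict: "t": time; "q": joint angles; "joint_vel": joint speeds; "joint_torque": joint torques, N m; "eef_pos": TCP position; "tool_rot": TCP orientation; "contact_force": force on the tool from outside, world axes, zero at the start; "torque": the same for the moment, N m; "gripper_width": opening from 0.0 (shut) to 1.0 (fully open); "grasp_force": force on a finger pad.
Only numpy, scipy, OpenCV 4.12 (cv2) and the standard library are available. Lean on these libraries where they do the work, as an engineer would, in place of code of your own. Each camera call takes 0.05 s, during which the arm holds its last target. There are 200 camera calls.

## Working session

There is one attempt and no reset: what is moved stays moved. The work goes in short steps, Python scripts to look and compute and a tool call to move; the robot and the scene stay as the last step left them, time stands still between calls to the robot, and variables do not carry over. Pictures are saved under pics/ and viewed, at most 10 in all, crops included, and the job is handed in when it is done.

Besides the shell and the picture viewer there is one more tool, called after "Call:" as name(argument=value, ...) on one line, values as JSON. drive_tool: Moves the arm, as the interface text tells. Its arguments: {"type":"object","properties":{"increments":{"type":"array","items":{"type":"object","properties":{"claw":{"type":"number"},"dx":{"type":"number"},"dy":{"type":"number"},"dz":{"type":"number"},"wx":{"type":"number"},"wy":{"type":"number"},"wz":{"type":"number"}}}},"newtons":{"type":"number"}},"required":["increments"]}

```bash
ls; mkdir -p pics; python3 - <<'E'
from station import *
import numpy as np, cv2, json
o=get_obs();print({k:np.round(v,3).tolist() for k,v in o.items()})
ims=[]
for n in ["top","side"]:
    p,d=read_camera(n);np.savez(f"pics/{n}0.npz",p=p,d=d);ims.append(p)
    c=calibration(n);print(n,{k:np.round(v,4).tolist() for k,v in c.items()})
    cv2.imwrite(f"pics/{n}0.png",p[:,:,::-1])
print({k:np.round(v,4).tolist() for k,v in calibration("wrist").items()})
E
```

```text
pics
{'t': 0.0, 'q': [1.086, 0.478, 0.022, 1.556, -0.011, 1.109, -0.083], 'joint_vel': [0.0, 0.002, 0.001, 0.0, -0.0, 0.0, -0.001], 'joint_torque': [0.001, -59.644, 1.608, -28.119, 0.013, 0.009, -0.0], 'eef_pos': [0.248, -0.627, 0.255], 'tool_rot': [-0.001, 0.982, 0.187, -0.0], 'contact_force': [-0.439, -0.425, -0.151], 'torque': [0.018, -0.039, 0.001], 'grasp_force': 0.0, 'gripper_width': 0.996}
top {'intrinsics': [[494.9913, 0.0, 281.9371], [0.0, 494.9913, 213.2015], [0.0, 0.0, 1.0]], 'R': [[-0.1816, -0.9833, -0.013], [-0.7644, 0.1495, -0.6272], [0.6186, -0.104, -0.7788]], 't': [0.046, 0.4653, 1.2459]}
side {'intrinsics': [[434.318, 0.0, 281.4151], [0.0, 434.318, 207.7555], [0.0, 0.0, 1.0]], 'R': [[0.511, 0.8595, 0.0103], [0.685, -0.3999, -0.609], [-0.5193, 0.3183, -0.7931]], 't': [-0.2346, -0.3481, 1.7295]}
{'intrinsics': [[356.6648, 0.0, 279.2764], [0.0, 356.6648, 206.3787], [0.0, 0.0, 1.0]], 'mount': [[0.0003, -0.9654, -0.2609, 0.0651], [1.0, 0.0005, -0.0006, -0.0005], [0.0007, -0.2609, 0.9654, -0.1175], [0.0, 0.0, 0.0, 1.0]]}
```

View pics/top0.png

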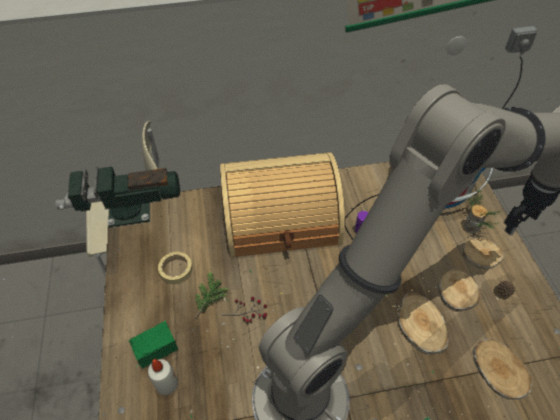

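View pics/side0.png

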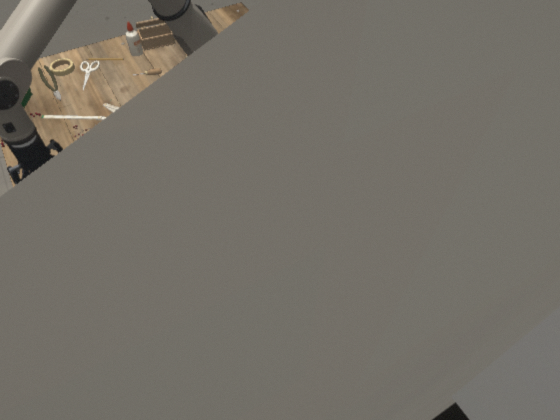

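The top view shows the store at about (283,205) with its pull at (288,240), and the tape at (175,267). A purple look-alike stands at (362,222). The real new tin is probably hidden behind the arm on the right. The side view is blocked. Next I'll measure the store.

```bash
cat > h.py <<'E'
import numpy as np, cv2
from station import *
from scipy.spatial.transform import Rotation as Rn
def R_of(q): return Rn.from_quat([q[1],q[2],q[3],q[0]]).as_matrix()
def cloud(name,p=None,d=None):
    o=get_obs()
    if p is None: p,d=read_camera(name)
    c=calibration(name);K=c["intrinsics"]
    v,u=np.mgrid[:420,:560]
    X=np.stack([(u-K[0][2])/K[0][0]*d,(v-K[1][2])/K[1][1]*d,d],-1)
    if name=="wrist":
        M=np.array(c["mount"]);X=X@M[:3,:3].T+M[:3,3]
        X=X@R_of(o["tool_rot"]).T+np.array(o["eef_pos"])
    else: X=(X-np.array(c["t"]))@np.array(c["R"])
    X[d<=0]=np.nan
    return p,d,X
E
python3 - <<'E'
from h import *
f=np.load("pics/top0.npz");p,d,X=cloud("top",f["p"],f["d"])
for u,v in [(288,240),(283,200),(175,260),(225,165),(338,158),(362,215),(235,250),(338,242)]:
    print(u,v,np.round(X[v,u],3))
box=np.zeros((420,560),bool);box[150:258,215:348]=1
m=box&(X[...,2]>0.025)&(X[...,0]<1.2)
P=X[m][:,:2].astype(np.float32);print(cv2.minAreaRect(P))
m=box&(X[...,2]>0.185)
P=X[m];print(cv2.minAreaRect(P[:,:2].astype(np.float32)),P[:,2].max())
m=box&(X[...,2]>0.015)&(X[...,2]<0.05)
P=X[m]; print(len(P),np.polyfit(P[:,1],P[:,0],1),P.min(0),P.max(0))
t=(abs(X[...,2]-.025)<.006);t[:,:150]=0;t[:,200:]=0;t[:240]=0;t[290:]=0
print("tape",cv2.minAreaRect(X[t][:,:2].astype(np.float32)))
E
```

```text
288 240 [ 0.42  -0.05   0.095]
283 200 [ 0.519 -0.054  0.158]
175 260 [ 0.482  0.291 -0.005]
225 165 [0.677 0.097 0.175]
338 158 [ 1.138 -0.419 -0.343]
362 215 [ 0.483 -0.293  0.075]
235 250 [0.452 0.106 0.04 ]
338 242 [ 0.44  -0.211  0.014]
((0.3744349777698517, -0.04625581204891205), (0.3502715826034546, 0.6616917848587036), 87.18119049072266)
((0.3500678241252899, -0.04321660101413727), (0.34953996539115906, 0.6119776964187622), 86.79435729980469) 0.5537872802866417
799 [0.05088874 0.45061225] [ 0.43453076 -0.22474003  0.01508472] [0.46747504 0.1250346  0.04999117]
tape ((0.44434595108032227, 0.29114240407943726), (0.09598854929208755, 0.10026619583368301), 87.38494110107422)
```

Call:
drive_tool(increments=[{"wz":8.1},{"wz":8.1},{"wz":8.1},{"dx":0.019,"dy":-0.045,"dz":-0.02},{"dx":0.019,"dy":-0.045,"dz":-0.02},{"dx":0.019,"dy":-0.045,"dz":-0.02},{"dx":0.019,"dy":-0.045,"dz":-0.02},{"dx":0.019,"dy":-0.045,"dz":-0.02},{"dx":0.019,"dy":-0.045,"dz":-0.02},{"dx":0.019,"dy":-0.045,"dz":-0.02},{"dx":0.019,"dy":-0.045,"dz":-0.02},{}])

```text
schema error: expected keys claw, dx, dy, dz, wx, wy, wz
```

```bash
cat >> h.py <<'E'
YAW=-0.050; O=np.array([0.580,-0.0565,0])
S=np.array([[np.cos(YAW),-np.sin(YAW),0],[np.sin(YAW),np.cos(YAW),0],[0,0,1]])
def st(P): return (np.asarray(P)-O)@S      # world -> store
def where():
    o=get_obs();R=R_of(o["tool_rot"])
    print("t",round(o["t"],2),"store tcp",np.round(st(o["eef_pos"]),4),"toolaxes in store",np.round(S.T@R,3).tolist(),"F",np.round(o["contact_force"],1),"w",o["gripper_width"],"g",o["grasp_force"])
E
python3 - <<'E'
from h import *
where()
p,d,X=cloud("wrist");cv2.imwrite("pics/w1.png",p[:,:,::-1]);np.savez("pics/w1.npz",p=p,d=d,X=X)
E
```

```text
t 0.1 store tcp [-0.3029 -0.5866  0.2554] toolaxes in store [[0.91, 0.414, -0.001], [0.414, -0.91, 0.001], [-0.0, -0.002, -1.0]] F [-0.4  0.7 -0.1] w 0.9968180193715196 g 0.0
```

View pics/w1.png

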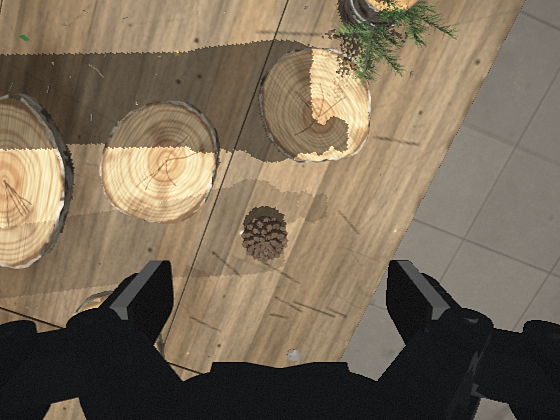

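The move was refused because each row needs all seven keys, so this picture is from the start pose: wood discs and a pine cone, nothing useful. I'll send it again with full rows.

Call:
drive_tool(increments=[{"claw":0.085,"dx":0,"dy":0,"dz":0,"wx":0,"wy":0,"wz":8.1},{"claw":0.085,"dx":0,"dy":0,"dz":0,"wx":0,"wy":0,"wz":8.1},{"claw":0.085,"dx":0,"dy":0,"dz":0,"wx":0,"wy":0,"wz":8.1},{"claw":0.085,"dx":0.019,"dy":-0.045,"dz":-0.02,"wx":0,"wy":0,"wz":0},{"claw":0.085,"dx":0.019,"dy":-0.045,"dz":-0.02,"wx":0,"wy":0,"wz":0},{"claw":0.085,"dx":0.019,"dy":-0.045,"dz":-0.02,"wx":0,"wy":0,"wz":0},{"claw":0.085,"dx":0.019,"dy":-0.045,"dz":-0.02,"wx":0,"wy":0,"wz":0},{"claw":0.085,"dx":0.019,"dy":-0.045,"dz":-0.02,"wx":0,"wy":0,"wz":0},{"claw":0.085,"dx":0.019,"dy":-0.045,"dz":-0.02,"wx":0,"wy":0,"wz":0},{"claw":0.085,"dx":0.019,"dy":-0.045,"dz":-0.02,"wx":0,"wy":0,"wz":0},{"claw":0.085,"dx":0.019,"dy":-0.045,"dz":-0.02,"wx":0,"wy":0,"wz":0},{"claw":0.085,"dx":0,"dy":0,"dz":0,"wx":0,"wy":0,"wz":0}])

```text
t: 1.65
eef_pos: [0.4198, -0.2715, 0.418]
tool_rot: [0.0, 1.0, -0.02, 0.002]
contact_force: [-0.8, -0.1, -0.4]
gripper_width: 0.997
grasp_force: 0.0
```

```bash
python3 - <<'E'
from h import *
where()
p,d,X=cloud("wrist");cv2.imwrite("pics/w2.png",p[:,:,::-1]);np.savez("pics/w2.npz",p=p,d=d,X=X)
E
```

```text
t 1.65 store tcp [-0.1493 -0.2227  0.418 ] toolaxes in store [[1.0, 0.01, 0.003], [0.01, -1.0, -0.0], [0.003, 0.0, -1.0]] F [-0.8 -0.1 -0.4] w 0.9965665053777719 g 0.0
```

View pics/w2.png

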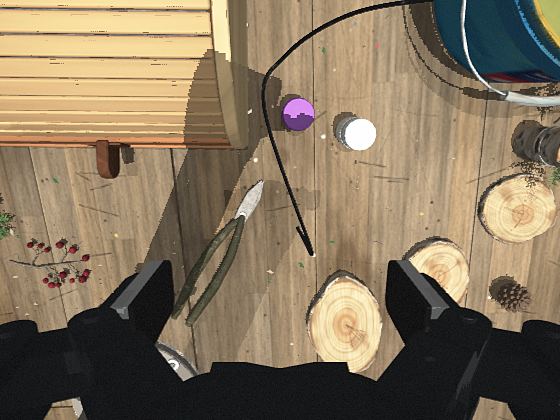

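Three candidates for the new tin:
- Purple can at (298,113): the look-alike.
- Bare-metal can at (357,134): fits the description.
- Dark pot at (545,145): a plant pot.

I'll enlarge and measure the metal can. The pull is at (107,160).

```bash
python3 - <<'E'
from h import *
f=np.load("pics/w2.npz");p,X=f["p"],f["X"];Q=st(X)
cv2.imwrite("pics/c1.png",cv2.resize(p[80:180,250:420],None,fx=4,fy=4)[:,:,::-1])
def circ(u0,u1,v0,v1,z,tol=.006):
    m=np.zeros(Q.shape[:2],bool);m[v0:v1,u0:u1]=1;m&=abs(Q[...,2]-z)<tol
    A=Q[m];(c,r)=cv2.minEnclosingCircle(A[:,:2].astype(np.float32));return np.round(c,4),round(r,4),np.round(np.median(A[:,2]),4),len(A)
print("new",circ(330,385,105,160,.076)); print("purple",circ(275,325,90,140,.076))
m=np.zeros(Q.shape[:2],bool);m[130:182,90:125]=1
A=Q[m&(Q[...,0]<-.137)&(Q[...,2]>.04)]
print("pull",np.round(A.min(0),3),np.round(A.max(0),3),np.round(np.median(A,0),3))
A=Q[130:170,5:240].reshape(-1,3)
for lo,hi in [(.03,.05),(.052,.06)]:
    B=A[(A[:,2]>lo)&(A[:,2]<hi)];print(len(B),np.round(np.percentile(B[:,0],[1,50,99]),3) if len(B) else 0)
A=Q[0:150,200:260].reshape(-1,3);A=A[A[:,2]>.06];print("right cheek",np.round(np.percentile(A[:,1],[.5,50]),3))
# cheek top height vs x, cheek top y
B=A[(A[:,1]<-.158)];print(np.round(np.percentile(B[:,1],[1,99]),3),B[:,2].max())
w=st(O+0)
E
```

```text
new (array([-0.112 , -0.3246]), 0.02, np.float64(0.0758), 777)
purple (array([-0.0883, -0.2459]), 0.02, np.float64(0.0758), 814)
pull [-0.171 -0.01   0.058] [-0.137  0.006  0.095] [-0.152 -0.008  0.089]
21 [-0.134 -0.134 -0.131]
276 [-0.139 -0.131 -0.129]
right cheek [-0.177 -0.166]
[-0.177 -0.158] 0.19711963673167116
```

View pics/c1.png

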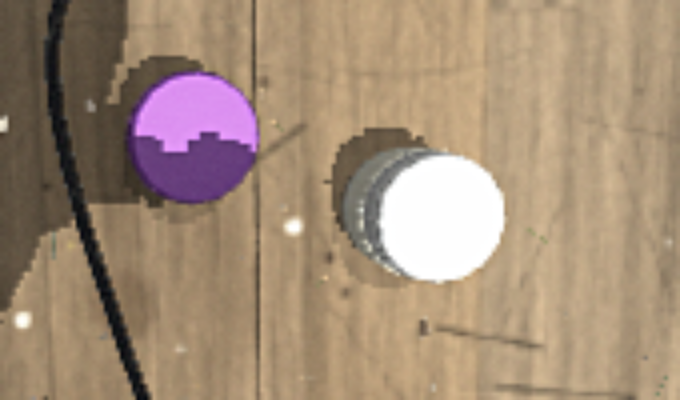

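The crop confirms it: the bare-metal can (23 mm radius or less, 76 mm high) is the new tin, and the purple one next to it stays put. The store's y needs a 2 mm shift. Now I'll go and grip the pull.

Call:
drive_tool(increments=[{"claw":0.05,"dx":-0.008,"dy":0,"dz":0,"wx":0,"wy":0,"wz":0.6},{"claw":0.05,"dx":0,"dy":-0.044,"dz":0.0436,"wx":0,"wy":0,"wz":0},{"claw":0.05,"dx":0,"dy":-0.044,"dz":0.0436,"wx":0,"wy":0,"wz":0},{"claw":0.05,"dx":0,"dy":-0.044,"dz":0.0436,"wx":0,"wy":0,"wz":0},{"claw":0.05,"dx":0,"dy":-0.044,"dz":0.0436,"wx":0,"wy":0,"wz":0},{"claw":0.05,"dx":0,"dy":-0.044,"dz":0.0436,"wx":0,"wy":0,"wz":0},{"claw":0.05,"dx":0,"dy":0,"dz":0.04,"wx":0,"wy":0,"wz":0},{"claw":0.05,"dx":0,"dy":0,"dz":0.04,"wx":0,"wy":0,"wz":0},{"claw":0.05,"dx":0,"dy":0,"dz":0.038,"wx":0,"wy":0,"wz":0},{"claw":0.05,"dx":0,"dy":0,"dz":0,"wx":0,"wy":0,"wz":0},{"claw":0,"dx":0,"dy":0,"dz":0,"wx":0,"wy":0,"wz":0},{"claw":0,"dx":0,"dy":0,"dz":0,"wx":0,"wy":0,"wz":0},{"claw":0,"dx":0,"dy":0,"dz":0,"wx":0,"wy":0,"wz":0},{"claw":0,"dx":0,"dy":0,"dz":0,"wx":0,"wy":0,"wz":0}], newtons=35)

```text
t: 3.45
eef_pos: [0.4229, -0.0508, 0.0818]
tool_rot: [-0.002, 1.0, -0.026, 0.001]
contact_force: [-0.9, 17.5, -0.9]
gripper_width: 0.179
grasp_force: 38.2
```

```bash
sed -i 's/-0.0565/-0.0585/' h.py; python3 - <<'E'
from h import *
where()
c=np.array([.022,.042])
prev=np.array([-.155,.076])
import math
for r in [.1*i for i in range(1,15)]+[1.47,1.49]:
    a=math.pi-math.atan2(.034,.177)-r
    q=c+.1805*np.array([math.cos(a),math.sin(a)]);print(round(r,2),np.round(q,3),np.round(q-prev,4));prev=q
E
```

```text
t 3.45 store tcp [-1.573e-01 -1.000e-04  8.180e-02] toolaxes in store [[1.0, -0.003, 0.003], [-0.003, -1.0, 0.004], [0.003, -0.004, -1.0]] F [-0.9 17.5 -0.9] w 0.17887051174225443 g 38.163539881388715
0.1 [-0.151  0.094] [0.004  0.0176]
0.2 [-0.145  0.111] [0.006 0.017]
0.3 [-0.137  0.127] [0.0077 0.0163]
0.4 [-0.128  0.142] [0.0093 0.0155]
0.5 [-0.117  0.157] [0.0108 0.0145]
0.6 [-0.105  0.17 ] [0.0122 0.0133]
0.7 [-0.092  0.182] [0.0134 0.012 ]
0.8 [-0.077  0.193] [0.0146 0.0106]
0.9 [-0.062  0.202] [0.0156 0.0091]
1.0 [-0.045  0.21 ] [0.0164 0.0075]
1.1 [-0.028  0.215] [0.0171 0.0059]
1.2 [-0.01  0.22] [0.0176 0.0041]
1.3 [0.007 0.222] [0.0179 0.0024]
1.4 [0.025 0.222] [0.018  0.0006]
1.47 [0.038 0.222] [ 0.0126 -0.0007]
1.49 [0.042 0.221] [ 0.0036 -0.0004]
```

Call:
drive_tool(increments=[{"claw":0,"dx":0.004,"dy":-0.0015,"dz":-0.0176,"wx":0,"wy":0,"wz":0},{"claw":0,"dx":0.006,"dy":0,"dz":-0.017,"wx":0,"wy":0,"wz":0},{"claw":0,"dx":0.0077,"dy":0,"dz":-0.0163,"wx":0,"wy":0,"wz":0},{"claw":0,"dx":0.0093,"dy":0,"dz":-0.0155,"wx":0,"wy":0,"wz":0},{"claw":0,"dx":0.0108,"dy":0,"dz":-0.0145,"wx":0,"wy":0,"wz":0},{"claw":0,"dx":0.0122,"dy":0,"dz":-0.0133,"wx":0,"wy":0,"wz":0},{"claw":0,"dx":0.0134,"dy":0,"dz":-0.012,"wx":0,"wy":0,"wz":0}])

```text
t: 4.32
eef_pos: [0.4848, -0.0536, 0.1878]
tool_rot: [-0.002, 1.0, -0.027, -0.0]
contact_force: [0.7, 11.8, -8.7]
gripper_width: 0.183
grasp_force: 34.2
```

Call:
drive_tool(increments=[{"claw":0,"dx":0.0146,"dy":-0.001,"dz":-0.0106,"wx":0,"wy":0,"wz":0},{"claw":0,"dx":0.0156,"dy":0,"dz":-0.0091,"wx":0,"wy":0,"wz":0},{"claw":0,"dx":0.0164,"dy":0,"dz":-0.0075,"wx":0,"wy":0,"wz":0},{"claw":0,"dx":0.0171,"dy":0,"dz":-0.0059,"wx":0,"wy":0,"wz":0},{"claw":0,"dx":0.0176,"dy":0,"dz":-0.0041,"wx":0,"wy":0,"wz":0},{"claw":0,"dx":0.0179,"dy":0,"dz":-0.0024,"wx":0,"wy":0,"wz":0},{"claw":0,"dx":0.018,"dy":0,"dz":-0.0006,"wx":0,"wy":0,"wz":0},{"claw":0,"dx":0.0126,"dy":0,"dz":0.0007,"wx":0,"wy":0,"wz":0},{"claw":0,"dx":0,"dy":0,"dz":0,"wx":0,"wy":0,"wz":0}])

```text
t: 5.45
eef_pos: [0.6157, -0.0601, 0.2282]
tool_rot: [-0.002, 1.0, -0.027, 0.001]
contact_force: [1.0, 8.6, 0.7]
gripper_width: 0.183
grasp_force: 36.3
```

```bash
python3 - <<'E'
from h import *
where()
E
```

```text
t 5.45 store tcp [3.580e-02 2.000e-04 2.282e-01] toolaxes in store [[1.0, -0.005, 0.002], [-0.005, -1.0, 0.004], [0.002, -0.004, -1.0]] F [1.  8.6 0.7] w 0.18285078415225978 g 36.311451663204934
```

Call:
drive_tool(increments=[{"claw":0,"dx":0.006,"dy":0,"dz":0.0006,"wx":0,"wy":0,"wz":0},{"claw":0,"dx":0,"dy":0,"dz":0,"wx":0,"wy":0,"wz":0},{"claw":0.045,"dx":0,"dy":0,"dz":0,"wx":0,"wy":0,"wz":0},{"claw":0.045,"dx":0,"dy":0,"dz":0,"wx":0,"wy":0,"wz":0},{"claw":0.045,"dx":0,"dy":0,"dz":-0.05,"wx":0,"wy":0,"wz":0},{"claw":0.045,"dx":-0.03,"dy":0,"dz":-0.045,"wx":0,"wy":0,"wz":0},{"claw":0.045,"dx":-0.03,"dy":0,"dz":-0.045,"wx":0,"wy":0,"wz":0},{"claw":0.045,"dx":-0.03,"dy":0,"dz":-0.02,"wx":0,"wy":0,"wz":0},{"claw":0.045,"dx":0,"dy":0,"dz":0,"wx":0,"wy":0,"wz":0}])

```text
t: 6.58
eef_pos: [0.5304, -0.0598, 0.3885]
tool_rot: [0.001, 1.0, -0.03, 0.003]
contact_force: [0.1, -0.6, -0.4]
gripper_width: 0.525
grasp_force: 0.0
```

```bash
python3 - <<'E'
from h import *
where()
p,d,X=cloud("wrist");cv2.imwrite("pics/w3.png",p[:,:,::-1]);np.savez("pics/w3.npz",p=p,d=d,X=X)
E
```

```text
t 6.58 store tcp [-0.0494 -0.0037  0.3885] toolaxes in store [[1.0, -0.009, 0.005], [-0.009, -1.0, -0.001], [0.005, 0.001, -1.0]] F [ 0.1 -0.6 -0.4] w 0.5250287499222724 g 0.0
```

View pics/w3.png

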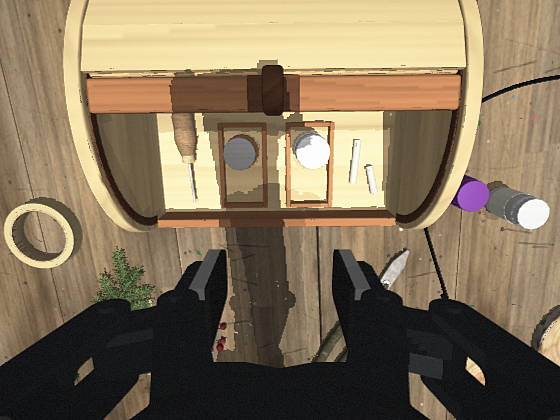

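The door is open. In the left lane there's a grey round top at (240,152), in the right lane a bright one at (312,150). I'll tell tin from jar by height and colour.

```bash
python3 - <<'E'
from h import *
f=np.load("pics/w3.npz");p,X=f["p"],f["X"];Q=st(X)
print("raw centre z",Q[152,240],Q[146,312],p[152,240],p[146,312])
for n,(u0,u1,v0,v1) in dict(L=(215,268,120,185),R=(285,340,120,185),new=(485,552,180,235)).items():
    m=np.zeros(Q.shape[:2],bool);m[v0:v1,u0:u1]=1
    z=Q[m][:,2];h,e=np.histogram(z[np.isfinite(z)],np.arange(0,.11,.005));print(n,dict(zip(np.round(e,3).tolist(),h.tolist())))
    zt=np.nanpercentile(z,98);mm=m&(abs(Q[...,2]-zt)<.006)
    print(n,round(zt,4),np.round(cv2.minEnclosingCircle(Q[mm][:,:2].astype(np.float32)),4) if 0 else cv2.minEnclosingCircle(Q[mm][:,:2].astype(np.float32)))
# guides: height ~ .026 ; floor .012
m=abs(Q[...,2]-.026)<.004; m[:115]=0;m[210:]=0;m[:,:205]=0;m[:,345:]=0
a=p.astype(int);red=m&(a[...,0]-a[...,2]>40)
A=Q[red]
for lo,hi in [(-.1,0),(0,.1)]:
    B=A[(A[:,1]>lo)&(A[:,1]<hi)];print(len(B),np.round(np.percentile(B,[1,50,99],axis=0),4).tolist())
T=Q[60:115,260:290].reshape(-1,3);T=T[(T[:,2]>.2)];print("tab",np.round(np.percentile(T,[2,50,98],axis=0),3).tolist())
E=Q[:230,60:480].reshape(-1,3);E=E[(E[:,2]>.06)&(E[:,2]<.2)];print("cheeks y",np.round(np.percentile(E[:,1],[.5,99.5]),4))
F=Q[205:232,160:395].reshape(-1,3);F=F[abs(F[:,2]-.052)<.005];print("board",np.round(np.percentile(F[:,0],[3,50,97]),4),np.polyfit(F[:,1],F[:,0],1))
E
```

```text
raw centre z [-0.03262083  0.04459545  0.063443  ] [-0.02386532 -0.04203241  0.08737951] [122 117 118] [253 253 254]
L {0.0: 0, 0.005: 17, 0.01: 1570, 0.015: 47, 0.02: 188, 0.025: 611, 0.03: 55, 0.035: 69, 0.04: 1, 0.045: 2, 0.05: 12, 0.055: 11, 0.06: 742, 0.065: 98, 0.07: 0, 0.075: 0, 0.08: 0, 0.085: 0, 0.09: 0, 0.095: 0, 0.1: 0}
L 0.0651 ((-0.0346316434442997, 0.04582640528678894), 0.02032204158604145)
R {0.0: 0, 0.005: 22, 0.01: 1645, 0.015: 12, 0.02: 184, 0.025: 623, 0.03: 13, 0.035: 5, 0.04: 7, 0.045: 8, 0.05: 9, 0.055: 15, 0.06: 30, 0.065: 13, 0.07: 18, 0.075: 54, 0.08: 0, 0.085: 902, 0.09: 3, 0.095: 0, 0.1: 0}
R 0.089 ((-0.030865011736750603, -0.04336969926953316), 0.020022589713335037)
new {0.0: 801, 0.005: 45, 0.01: 43, 0.015: 74, 0.02: 65, 0.025: 72, 0.03: 71, 0.035: 76, 0.04: 75, 0.045: 103, 0.05: 81, 0.055: 86, 0.06: 110, 0.065: 140, 0.07: 172, 0.075: 666, 0.08: 0, 0.085: 0, 0.09: 0, 0.095: 0, 0.1: 0}
new 0.0769 ((-0.10069070756435394, -0.29600802063941956), 0.04814041405916214)
1145 [[-0.1128, -0.0761, 0.0229], [-0.052, -0.0419, 0.0257], [0.0017, -0.0127, 0.0278]]
1031 [[-0.113, 0.0137, 0.023], [-0.0523, 0.0448, 0.0258], [0.0013, 0.0773, 0.0278]]
tab [[0.014, -0.007, 0.218], [0.031, 0.0, 0.234], [0.048, 0.008, 0.237]]
cheeks y [-0.2398  0.1731]
board [-0.1331 -0.1269 -0.1218] [-0.00157011 -0.12703985]
```

By height, the left lane holds the jar (top at 64 mm) and the right lane the old tin (top at 88 mm), at store (-31, -43.5). Store fit is good to 1 mm. I'll tilt the tool 20° so the wrist camera clears the raised door, then approach the old tin.

Call:
drive_tool(increments=[{"claw":0.06,"dx":0,"dy":0,"dz":0,"wx":0,"wy":0,"wz":-0.5},{"claw":0.06,"dx":0,"dy":0,"dz":0,"wx":0,"wy":10,"wz":0},{"claw":0.06,"dx":0,"dy":0,"dz":0,"wx":0,"wy":10,"wz":0},{"claw":0.06,"dx":-0.0132,"dy":0.008,"dz":0.0459,"wx":0,"wy":0,"wz":0},{"claw":0.06,"dx":-0.0132,"dy":0.008,"dz":0.0459,"wx":0,"wy":0,"wz":0},{"claw":0.06,"dx":-0.0132,"dy":0.008,"dz":0.0459,"wx":0,"wy":0,"wz":0},{"claw":0.06,"dx":-0.0132,"dy":0.008,"dz":0.0459,"wx":0,"wy":0,"wz":0},{"claw":0.06,"dx":-0.0132,"dy":0.008,"dz":0.0459,"wx":0,"wy":0,"wz":0},{"claw":0.06,"dx":0,"dy":0,"dz":0,"wx":0,"wy":0,"wz":0}])

```text
t: 7.75
eef_pos: [0.5429, -0.0999, 0.1426]
tool_rot: [0.004, 0.985, -0.024, 0.169]
contact_force: [-0.6, 0.6, 0.6]
gripper_width: 0.705
grasp_force: 0.0
```

```bash
python3 - <<'E'
from h import *
where();print(np.round(get_obs()["q"],2))
p,d,X=cloud("wrist");Q=st(X);np.savez("pics/w4.npz",p=p,d=d,X=X)
m=(abs(Q[...,2]-.088)<.004)&(Q[...,0]>-.07)&(Q[...,0]<.01)&(Q[...,1]<0)&(Q[...,1]>-.09)
A=Q[m];print(len(A),cv2.minEnclosingCircle(A[:,:2].astype(np.float32)))
E
```

```text
t 7.75 store tcp [-0.035  -0.0432  0.1426] toolaxes in store [[0.943, 0.001, 0.333], [0.0, -1.0, 0.001], [0.333, -0.001, -0.943]] F [-0.6  0.6  0.6] w 0.705306151169705 g 0.0
[ 0.28  0.32 -0.23  2.17  0.21  0.33 -1.74]
4512 ((-0.030569806694984436, -0.04322465881705284), 0.020034117624163628)
```

Call:
drive_tool(increments=[{"claw":0.06,"dx":-0.007,"dy":0,"dz":0.022,"wx":0,"wy":0,"wz":0},{"claw":0.06,"dx":-0.007,"dy":0,"dz":0.022,"wx":0,"wy":0,"wz":0},{"claw":0.06,"dx":-0.007,"dy":0,"dz":0.022,"wx":0,"wy":0,"wz":0},{"claw":0.06,"dx":0,"dy":0,"dz":0,"wx":0,"wy":0,"wz":0}])

```text
t: 8.3
eef_pos: [0.5491, -0.0997, 0.0787]
tool_rot: [0.004, 0.984, -0.024, 0.174]
contact_force: [-0.5, 0.1, 0.8]
gripper_width: 0.699
grasp_force: 0.0
```

```bash
python3 - <<'E'
from h import *
where();print(np.round(get_obs()["q"],2))
E
```

```text
t 8.3 store tcp [-0.0288 -0.0427  0.0787] toolaxes in store [[0.94, 0.002, 0.342], [0.002, -1.0, 0.0], [0.342, 0.0, -0.94]] F [-0.5  0.1  0.8] w 0.6994621213441925 g 0.0
[ 0.24  0.44 -0.2   2.2   0.45  0.17 -1.98]
```

Joint 6 is at its range limit with this tilt, so I'll ease to 15° and centre on the tin before closing.

Call:
drive_tool(increments=[{"claw":0.06,"dx":0,"dy":0,"dz":0,"wx":0,"wy":-5,"wz":0},{"claw":0.06,"dx":-0.004,"dy":0.0005,"dz":0.002,"wx":0,"wy":0,"wz":0},{"claw":0.06,"dx":0,"dy":0,"dz":0,"wx":0,"wy":0,"wz":0}])

```text
t: 8.68
eef_pos: [0.5449, -0.1006, 0.0758]
tool_rot: [0.003, 0.991, -0.025, 0.132]
contact_force: [-0.6, -0.1, 0.1]
gripper_width: 0.699
grasp_force: 0.0
```

```bash
python3 - <<'E'
from h import *
where();print(np.round(get_obs()["q"],2))
E
```

```text
t 8.68 store tcp [-0.0329 -0.0438  0.0758] toolaxes in store [[0.965, 0.0, 0.261], [0.0, -1.0, -0.0], [0.261, 0.0, -0.965]] F [-0.6 -0.1  0.1] w 0.6993665333166756 g 0.0
[ 0.31  0.46 -0.29  2.15  0.42  0.3  -1.94]
```

Call:
drive_tool(increments=[{"claw":0.03,"dx":0,"dy":0,"dz":0,"wx":0,"wy":0,"wz":0},{"claw":0.03,"dx":0,"dy":0,"dz":0,"wx":0,"wy":0,"wz":0},{"claw":0.03,"dx":0,"dy":0,"dz":0,"wx":0,"wy":0,"wz":0},{"claw":0.03,"dx":0,"dy":0,"dz":0,"wx":0,"wy":0,"wz":0},{"claw":0.03,"dx":0.001,"dy":0,"dz":-0.003,"wx":0,"wy":0,"wz":0},{"claw":0.03,"dx":-0.0072,"dy":0,"dz":-0.002,"wx":0,"wy":0,"wz":0},{"claw":0.03,"dx":-0.0072,"dy":0,"dz":-0.002,"wx":0,"wy":0,"wz":0},{"claw":0.03,"dx":-0.0072,"dy":0,"dz":-0.002,"wx":0,"wy":0,"wz":0},{"claw":0.03,"dx":-0.0072,"dy":0,"dz":-0.002,"wx":0,"wy":0,"wz":0}], newtons=25)

```text
t: 9.8
eef_pos: [0.5147, -0.0988, 0.0784]
tool_rot: [0.003, 0.991, -0.024, 0.13]
contact_force: [-0.6, -1.6, -1.6]
gripper_width: 0.481
grasp_force: 25.5
```

```bash
python3 - <<'E'
from h import *
where();print(np.round(get_obs()["q"],2))
E
```

```text
t 9.8 store tcp [-0.0632 -0.0435  0.0784] toolaxes in store [[0.966, 0.001, 0.258], [0.001, -1.0, 0.0], [0.258, 0.0, -0.966]] F [-0.6 -1.6 -1.6] w 0.4813431956276203 g 25.511006321758032
[ 0.32  0.42 -0.29  2.21  0.42  0.28 -1.94]
```

Call:
drive_tool(increments=[{"claw":0.03,"dx":-0.0073,"dy":0,"dz":-0.002,"wx":0,"wy":0,"wz":0},{"claw":0.03,"dx":-0.0073,"dy":0,"dz":-0.002,"wx":0,"wy":0,"wz":0},{"claw":0.03,"dx":-0.0073,"dy":0,"dz":-0.002,"wx":0,"wy":0,"wz":0},{"claw":0.03,"dx":0,"dy":0,"dz":0,"wx":0,"wy":0,"wz":0},{"claw":0.03,"dx":-0.0007,"dy":0,"dz":0.0027,"wx":0,"wy":0,"wz":0},{"claw":0.03,"dx":0,"dy":0,"dz":0,"wx":0,"wy":0,"wz":0}])

```text
t: 10.55
eef_pos: [0.493, -0.0977, 0.0756]
tool_rot: [0.003, 0.991, -0.024, 0.13]
contact_force: [0.8, -0.3, -2.0]
gripper_width: 0.482
grasp_force: 25.5
```

```bash
python3 - <<'E'
from h import *
where();print(np.round(get_obs()["q"],2))
E
```

```text
t 10.55 store tcp [-0.085  -0.0435  0.0756] toolaxes in store [[0.966, 0.001, 0.259], [0.001, -1.0, 0.0], [0.259, -0.0, -0.966]] F [ 0.8 -0.3 -2. ] w 0.4817308252382422 g 25.505540538579226
[ 0.32  0.4  -0.28  2.26  0.43  0.25 -1.96]
```

Call:
drive_tool(increments=[{"claw":0.06,"dx":0,"dy":0,"dz":0,"wx":0,"wy":0,"wz":0},{"claw":0.06,"dx":0,"dy":0,"dz":0,"wx":0,"wy":0,"wz":0},{"claw":0.06,"dx":0,"dy":0,"dz":0,"wx":0,"wy":0,"wz":0},{"claw":0.06,"dx":0.005,"dy":0,"dz":-0.02,"wx":0,"wy":0,"wz":0},{"claw":0.06,"dx":0.01,"dy":0,"dz":-0.04,"wx":0,"wy":0,"wz":0},{"claw":0.06,"dx":0.013,"dy":0,"dz":-0.05,"wx":0,"wy":0,"wz":0},{"claw":0.06,"dx":0.013,"dy":0,"dz":-0.05,"wx":0,"wy":0,"wz":0},{"claw":0.06,"dx":0,"dy":0,"dz":0,"wx":0,"wy":0,"wz":0}])

```text
t: 11.55
eef_pos: [0.4935, -0.0981, 0.2454]
tool_rot: [0.004, 0.991, -0.025, 0.135]
contact_force: [0.4, -0.0, -0.5]
gripper_width: 0.702
grasp_force: 0.0
```

```bash
python3 - <<'E'
from h import *
where()
p,d,X=cloud("wrist");Q=st(X);np.savez("pics/w5.npz",p=p,d=d,X=X)
m=(abs(Q[...,2]-.088)<.004)&(Q[...,0]>-.12)&(Q[...,0]<.01)&(Q[...,1]<0)&(Q[...,1]>-.09)
A=Q[m];print(len(A),cv2.minEnclosingCircle(A[:,:2].astype(np.float32)))
m=(abs(Q[...,2]-.076)<.006)&(Q[...,1]<-.18)
print(m.sum(),np.argwhere(m).mean(0) if m.any() else 0)
E
```

```text
t 11.55 store tcp [-0.0844 -0.0439  0.2454] toolaxes in store [[0.964, 0.0, 0.267], [0.001, -1.0, -0.002], [0.267, 0.002, -0.964]] F [ 0.4 -0.  -0.5] w 0.7016873482623971 g 0.0
1864 ((-0.0825657993555069, -0.04345300421118736), 0.02013588882982731)
1701 [250.09876543 516.05291005]
```

Old tin is at x = -82.6, against the front stop. Next, over to the new tin.

Call:
drive_tool(increments=[{"claw":0.06,"dx":-0.0047,"dy":0.0465,"dz":-0.0013,"wx":0,"wy":0,"wz":0},{"claw":0.06,"dx":-0.0047,"dy":0.0465,"dz":-0.0013,"wx":0,"wy":0,"wz":0},{"claw":0.06,"dx":-0.0047,"dy":0.0465,"dz":-0.0013,"wx":0,"wy":0,"wz":0},{"claw":0.06,"dx":-0.0047,"dy":0.0465,"dz":-0.0013,"wx":0,"wy":0,"wz":0},{"claw":0.06,"dx":-0.0047,"dy":0.0465,"dz":-0.0013,"wx":0,"wy":0,"wz":0},{"claw":0.06,"dx":-0.0047,"dy":0.0465,"dz":-0.0013,"wx":0,"wy":0,"wz":0},{"claw":0.06,"dx":0,"dy":0,"dz":0,"wx":0,"wy":0,"wz":0}])

```text
t: 12.48
eef_pos: [0.4456, -0.3786, 0.2388]
tool_rot: [0.003, 0.991, -0.028, 0.129]
contact_force: [-0.2, 0.6, 0.3]
gripper_width: 0.698
grasp_force: 0.0
```

```bash
python3 - <<'E'
from h import *
where();print(np.round(get_obs()["q"],2))
p,d,X=cloud("wrist");Q=st(X);np.savez("pics/w6.npz",p=p,d=d,X=X)
for a,b in [(-.38,-.287),(-.28,-.2)]:
    m=(abs(Q[...,2]-.0755)<.004)&(Q[...,0]>-.16)&(Q[...,0]<-.05)&(Q[...,1]<b)&(Q[...,1]>a)
    A=Q[m];print(len(A),cv2.minEnclosingCircle(A[:,:2].astype(np.float32)),np.median(p[m],0))
E
```

```text
t 12.47 store tcp [-0.1182 -0.3264  0.2388] toolaxes in store [[0.967, -0.006, 0.256], [-0.006, -1.0, -0.0], [0.256, -0.001, -0.967]] F [-0.2  0.6  0.3] w 0.6980650508668991 g 0.0
[ 1.01  0.29 -0.4   1.92 -0.05  0.74 -0.96]
1789 ((-0.11215070635080338, -0.3224266767501831), 0.020016251131892204) [212. 213. 211.]
1797 ((-0.08808405697345734, -0.2440793216228485), 0.020035123452544212) [208. 122. 238.]
```

Call:
drive_tool(increments=[{"claw":0.058,"dx":-0.0101,"dy":-0.001,"dz":0.0426,"wx":0,"wy":0,"wz":-0.3},{"claw":0.058,"dx":-0.0101,"dy":-0.001,"dz":0.0426,"wx":0,"wy":0,"wz":0},{"claw":0.058,"dx":-0.0101,"dy":-0.001,"dz":0.0426,"wx":0,"wy":0,"wz":0},{"claw":0.058,"dx":-0.0101,"dy":-0.001,"dz":0.0426,"wx":0,"wy":0,"wz":0},{"claw":0.058,"dx":0,"dy":0,"dz":0,"wx":0,"wy":0,"wz":0}])

```text
t: 13.15
eef_pos: [0.4515, -0.3674, 0.0625]
tool_rot: [0.0, 0.992, -0.021, 0.127]
contact_force: [0.0, 0.2, -0.7]
gripper_width: 0.682
grasp_force: 0.0
```

```bash
python3 - <<'E'
from h import *
where();print(np.round(get_obs()["q"],2))
E
```

```text
t 13.15 store tcp [-0.1129 -0.315   0.0625] toolaxes in store [[0.968, 0.009, 0.253], [0.007, -1.0, 0.007], [0.253, -0.004, -0.968]] F [ 0.   0.2 -0.7] w 0.6823252676361548 g 0.017627289053052664
[ 0.92  0.55 -0.33  2.04  0.06  0.37 -1.02]
```

Call:
drive_tool(increments=[{"claw":0.06,"dx":0,"dy":0.004,"dz":0,"wx":0,"wy":0,"wz":0.2},{"claw":0.06,"dx":0,"dy":0.0034,"dz":0,"wx":0,"wy":0,"wz":0.2},{"claw":0.06,"dx":0,"dy":0,"dz":0,"wx":0,"wy":0,"wz":0}])

```text
t: 13.52
eef_pos: [0.4535, -0.3799, 0.0677]
tool_rot: [0.004, 0.991, -0.026, 0.131]
contact_force: [-0.8, -0.1, 0.7]
gripper_width: 0.703
grasp_force: 0.0
```

```bash
python3 - <<'E'
from h import *
where()
p,d,X=cloud("wrist");Q=st(X)
m=(abs(Q[...,2]-.0755)<.004)&(Q[...,0]>-.16)&(Q[...,0]<-.05)&(Q[...,1]<-.287)&(Q[...,1]>-.37)
A=Q[m];print(len(A),cv2.minEnclosingCircle(A[:,:2].astype(np.float32)))
where()
E
```

```text
t 13.53 store tcp [-0.1103 -0.3273  0.0677] toolaxes in store [[0.965, -0.002, 0.261], [-0.001, -1.0, -0.002], [0.261, 0.002, -0.965]] F [-0.8 -0.1  0.7] w 0.7030807187402456 g 0.0
11482 ((-0.10560274869203568, -0.32848119735717773), 0.04158014804124832)
t 13.57 store tcp [-0.1105 -0.3269  0.0674] toolaxes in store [[0.966, -0.002, 0.26], [-0.001, -1.0, -0.001], [0.26, 0.001, -0.966]] F [0.6 0.5 0.3] w 0.6966524486143009 g 0.0
```

Call:
drive_tool(increments=[{"claw":0.06,"dx":0,"dy":0,"dz":0,"wx":0,"wy":0,"wz":0},{"claw":0.06,"dx":0,"dy":0,"dz":0,"wx":0,"wy":0,"wz":0},{"claw":0.06,"dx":0,"dy":0,"dz":0,"wx":0,"wy":0,"wz":0}])

```text
t: 13.95
eef_pos: [0.453, -0.3786, 0.0662]
tool_rot: [0.003, 0.991, -0.025, 0.13]
contact_force: [0.2, 0.0, 0.0]
gripper_width: 0.703
grasp_force: 0.0
```

```bash
python3 - <<'E'
from h import *
where();print(np.abs(get_obs()["joint_vel"]).max())
p,d,X=cloud("wrist");Q=st(X);cv2.imwrite("pics/w7.png",p[:,:,::-1])
m=(abs(Q[...,2]-.0755)<.004)&(Q[...,0]>-.16)&(Q[...,0]<-.05)&(Q[...,1]<-.287)&(Q[...,1]>-.37)&(p.min(2)>150)
A=Q[m];print(len(A),cv2.minEnclosingCircle(A[:,:2].astype(np.float32)))
where()
E
```

```text
t 13.95 store tcp [-0.1109 -0.326   0.0662] toolaxes in store [[0.966, -0.001, 0.259], [-0.001, -1.0, 0.0], [0.259, -0.0, -0.966]] F [0.2 0.  0. ] w 0.7026060828172264 g 0.0
0.003015818325724478
6906 ((-0.11107468605041504, -0.3227001428604126), 0.01951228640973568)
t 14.0 store tcp [-0.1109 -0.326   0.0661] toolaxes in store [[0.966, -0.001, 0.259], [-0.001, -1.0, 0.0], [0.259, -0.001, -0.966]] F [1.1 0.3 0.3] w 0.7031151870741823 g 0.0
```

View pics/w7.png

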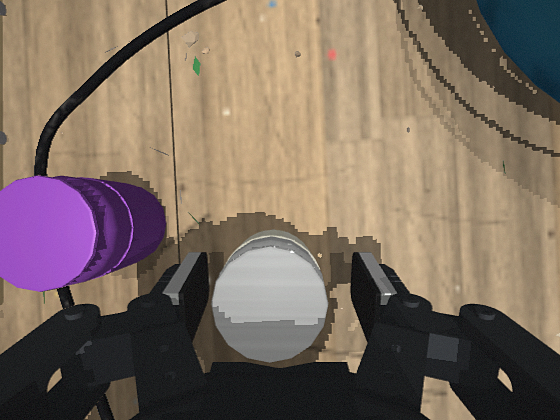

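The arm has settled with the silver tin between the fingers at (270,300) and the purple can outside at (45,232). I'll trim 3 mm and close.

Call:
drive_tool(increments=[{"claw":0.06,"dx":-0.0025,"dy":-0.003,"dz":0.0024,"wx":0,"wy":0,"wz":0},{"claw":0.06,"dx":0,"dy":0,"dz":0,"wx":0,"wy":0,"wz":0},{"claw":0.06,"dx":0,"dy":0,"dz":0,"wx":0,"wy":0,"wz":0},{"claw":0.03,"dx":0,"dy":0,"dz":0,"wx":0,"wy":0,"wz":0},{"claw":0.03,"dx":0,"dy":0,"dz":0,"wx":0,"wy":0,"wz":0},{"claw":0.03,"dx":0,"dy":0,"dz":0,"wx":0,"wy":0,"wz":0},{"claw":0.03,"dx":0,"dy":0,"dz":0,"wx":0,"wy":0,"wz":0},{"claw":0.03,"dx":0,"dy":0,"dz":0,"wx":0,"wy":0,"wz":0}], newtons=30)

```text
t: 15.0
eef_pos: [0.4515, -0.3756, 0.0634]
tool_rot: [0.003, 0.991, -0.025, 0.131]
contact_force: [-1.2, 2.1, 4.8]
gripper_width: 0.479
grasp_force: 30.3
```

```bash
python3 - <<'E'
from h import *
where()
E
```

```text
t 15.0 store tcp [-0.1125 -0.3232  0.0634] toolaxes in store [[0.966, -0.001, 0.259], [-0.001, -1.0, 0.0], [0.259, -0.0, -0.966]] F [-1.2  2.1  4.8] w 0.47855372874436464 g 30.34723313525319
```

Call:
drive_tool(increments=[{"claw":0.03,"dx":0.005,"dy":0,"dz":-0.018,"wx":0,"wy":0,"wz":0},{"claw":0.03,"dx":0.01,"dy":0,"dz":-0.038,"wx":0,"wy":0,"wz":0},{"claw":0.03,"dx":0.01,"dy":0,"dz":-0.038,"wx":0,"wy":0,"wz":0},{"claw":0.03,"dx":0.01,"dy":0,"dz":-0.038,"wx":0,"wy":0,"wz":0},{"claw":0.03,"dx":0.01,"dy":0,"dz":-0.038,"wx":0,"wy":0,"wz":0},{"claw":0.03,"dx":0.01,"dy":0,"dz":-0.038,"wx":0,"wy":0,"wz":0},{"claw":0.03,"dx":0.006,"dy":0,"dz":-0.02,"wx":0,"wy":0,"wz":0},{"claw":0.03,"dx":0.0097,"dy":-0.0349,"dz":0.0026,"wx":0,"wy":0,"wz":0},{"claw":0.03,"dx":0.0097,"dy":-0.0349,"dz":0.0026,"wx":0,"wy":0,"wz":0},{"claw":0.03,"dx":0.0097,"dy":-0.0349,"dz":0.0026,"wx":0,"wy":0,"wz":0},{"claw":0.03,"dx":0.0097,"dy":-0.0349,"dz":0.0026,"wx":0,"wy":0,"wz":0},{"claw":0.03,"dx":0.0097,"dy":-0.0349,"dz":0.0026,"wx":0,"wy":0,"wz":0},{"claw":0.03,"dx":0.0097,"dy":-0.0349,"dz":0.0026,"wx":0,"wy":0,"wz":0},{"claw":0.03,"dx":0.0097,"dy":-0.0349,"dz":0.0026,"wx":0,"wy":0,"wz":0},{"claw":0.03,"dx":0.0097,"dy":-0.0349,"dz":0.0026,"wx":0,"wy":0,"wz":0},{"claw":0.03,"dx":0,"dy":0,"dz":0,"wx":0,"wy":0,"wz":0},{"claw":0.03,"dx":0,"dy":0,"dz":0,"wx":0,"wy":0,"wz":0},{"claw":0.03,"dx":0,"dy":0,"dz":0,"wx":0,"wy":0,"wz":0}])

```text
t: 17.25
eef_pos: [0.5452, -0.1023, 0.2989]
tool_rot: [0.003, 0.991, -0.026, 0.13]
contact_force: [0.8, -0.8, -0.2]
gripper_width: 0.482
grasp_force: 30.8
```

```bash
python3 - <<'E'
from h import *
where();print(np.round(get_obs()["q"],2))
p,d,X=cloud("wrist");Q=st(X);cv2.imwrite("pics/w8.png",p[:,:,::-1]);np.savez("pics/w8.npz",p=p,d=d,X=X)
E
```

```text
t 17.25 store tcp [-0.0326 -0.0455  0.2989] toolaxes in store [[0.966, -0.003, 0.258], [-0.003, -1.0, -0.001], [0.258, -0.0, -0.966]] F [ 0.8 -0.8 -0.2] w 0.4818047419366309 g 30.81139862537384
[ 0.6   0.16 -0.57  1.94  0.12  0.81 -1.66]
```

View pics/w8.png

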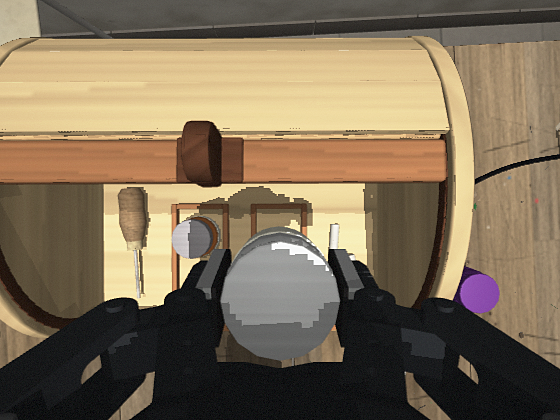

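The tin hangs upright in the fingers at (280,300) above the right lane, whose guides show at (252–306, 207). Jar and door are as they were. Lowering to just above the guides.

Call:
drive_tool(increments=[{"claw":0.03,"dx":-0.0098,"dy":-0.001,"dz":0.0365,"wx":0,"wy":0,"wz":-0.1},{"claw":0.03,"dx":-0.0098,"dy":0,"dz":0.0365,"wx":0,"wy":0,"wz":0},{"claw":0.03,"dx":-0.0098,"dy":0,"dz":0.0365,"wx":0,"wy":0,"wz":0},{"claw":0.03,"dx":-0.0098,"dy":0,"dz":0.0365,"wx":0,"wy":0,"wz":0},{"claw":0.03,"dx":-0.0098,"dy":0,"dz":0.0365,"wx":0,"wy":0,"wz":0},{"claw":0.03,"dx":0,"dy":0,"dz":0,"wx":0,"wy":0,"wz":0},{"claw":0.03,"dx":0,"dy":0,"dz":0,"wx":0,"wy":0,"wz":0},{"claw":0.03,"dx":0,"dy":0,"dz":0,"wx":0,"wy":0,"wz":0}])

```text
t: 18.3
eef_pos: [0.5468, -0.1003, 0.1123]
tool_rot: [0.004, 0.991, -0.025, 0.132]
contact_force: [0.2, 1.2, -0.7]
gripper_width: 0.482
grasp_force: 31.0
```

```bash
python3 - <<'E'
from h import *
where();print(np.round(get_obs()["q"],2))
p,d,X=cloud("wrist");Q=st(X)
for z in (.088,.1225):
    m=(abs(Q[...,2]-z)<.006)&(Q[...,0]>-.11)&(Q[...,0]<.02)&(Q[...,1]<-.01)&(Q[...,1]>-.08)&(p.min(2)>110)
    A=Q[m];print(z,len(A),np.round(np.percentile(A,[1,50,99],axis=0),4).tolist() if len(A) else 0)
E
```

```text
t 18.3 store tcp [-0.031  -0.0434  0.1123] toolaxes in store [[0.965, 0.0, 0.262], [0.0, -1.0, -0.0], [0.262, 0.0, -0.965]] F [ 0.2  1.2 -0.7] w 0.4819819992695459 g 30.988024435937405
[ 0.43  0.41 -0.43  2.12  0.43  0.4  -1.94]
0.088 90 [[-0.0691, -0.0577, 0.0864], [-0.0676, -0.0436, 0.0881], [-0.0117, -0.0298, 0.0927]]
0.1225 8585 [[-0.0447, -0.0617, 0.1233], [-0.0268, -0.0435, 0.1248], [-0.0117, -0.0251, 0.1264]]
```

Call:
drive_tool(increments=[{"claw":0.03,"dx":-0.0027,"dy":0.0005,"dz":0.0087,"wx":0,"wy":0,"wz":0},{"claw":0.03,"dx":-0.0027,"dy":0,"dz":0.0087,"wx":0,"wy":0,"wz":0},{"claw":0.03,"dx":-0.0027,"dy":0,"dz":0.0087,"wx":0,"wy":0,"wz":0},{"claw":0.03,"dx":-0.0025,"dy":0,"dz":0.0085,"wx":0,"wy":0,"wz":0},{"claw":0.03,"dx":0,"dy":0,"dz":0,"wx":0,"wy":0,"wz":0},{"claw":0.03,"dx":0,"dy":0,"dz":0,"wx":0,"wy":0,"wz":0}])

```text
t: 19.1
eef_pos: [0.545, -0.0999, 0.0743]
tool_rot: [0.003, 0.991, -0.024, 0.131]
contact_force: [-0.3, 1.7, 2.6]
gripper_width: 0.483
grasp_force: 32.4
```

```bash
python3 - <<'E'
from h import *
where()
E
```

```text
t 19.1 store tcp [-0.0329 -0.0431  0.0743] toolaxes in store [[0.966, 0.002, 0.26], [0.002, -1.0, 0.001], [0.26, -0.0, -0.966]] F [-0.3  1.7  2.6] w 0.4831444081470407 g 32.42405832745135
```

Floor contact at 2.6 N and the right height. Releasing and lifting straight up.

Call:
drive_tool(increments=[{"claw":0.06,"dx":0,"dy":0,"dz":0,"wx":0,"wy":0,"wz":0},{"claw":0.06,"dx":0,"dy":0,"dz":0,"wx":0,"wy":0,"wz":0},{"claw":0.06,"dx":0,"dy":0,"dz":0,"wx":0,"wy":0,"wz":0},{"claw":0.06,"dx":0.005,"dy":0,"dz":-0.018,"wx":0,"wy":0,"wz":0},{"claw":0.06,"dx":0.01,"dy":0,"dz":-0.037,"wx":0,"wy":0,"wz":0},{"claw":0.06,"dx":0.01,"dy":0,"dz":-0.037,"wx":0,"wy":0,"wz":0},{"claw":0.06,"dx":0.01,"dy":0,"dz":-0.037,"wx":0,"wy":0,"wz":0},{"claw":0.06,"dx":0.01,"dy":0,"dz":-0.037,"wx":0,"wy":0,"wz":0},{"claw":0.06,"dx":0.01,"dy":0,"dz":-0.037,"wx":0,"wy":0,"wz":0},{"claw":0.06,"dx":0,"dy":0,"dz":0,"wx":0,"wy":0,"wz":0},{"claw":0.06,"dx":0,"dy":0,"dz":0,"wx":0,"wy":0,"wz":0}])

```text
t: 20.48
eef_pos: [0.5443, -0.1006, 0.2838]
tool_rot: [0.003, 0.991, -0.024, 0.13]
contact_force: [0.7, -0.7, -0.6]
gripper_width: 0.701
grasp_force: 0.0
```

```bash
python3 - <<'E'
from h import *
where()
p,d,X=cloud("wrist");Q=st(X);np.savez("pics/w9.npz",p=p,d=d,X=X)
for a,b in [(-.12,-.0625),(-.0605,.02)]:
    m=(abs(Q[...,2]-.088)<.004)&(Q[...,0]>a)&(Q[...,0]<b)&(Q[...,1]<0)&(Q[...,1]>-.09)
    A=Q[m];print(len(A),cv2.minEnclosingCircle(A[:,:2].astype(np.float32)),np.round(np.polyfit(A[:,0],A[:,2],1),3))
m=(abs(Q[...,2]-.064)<.004)&(Q[...,0]>-.1)&(Q[...,0]<.02)&(Q[...,1]>0)&(Q[...,1]<.09)
A=Q[m];print("jar",len(A),cv2.minEnclosingCircle(A[:,:2].astype(np.float32)))
m=(Q[...,2]>.203)&(Q[...,2]<.26)&(abs(Q[...,1])<.02)
A=Q[m];print("tab",len(A),np.round(np.percentile(A,[2,50,98],axis=0),3).tolist() if len(A) else 0)
E
```

```text
t 20.48 store tcp [-0.0336 -0.0438  0.2838] toolaxes in store [[0.966, 0.001, 0.258], [0.001, -1.0, -0.0], [0.258, 0.0, -0.966]] F [ 0.7 -0.7 -0.6] w 0.7008064725335543 g 0.0
1446 ((-0.08264024555683136, -0.04331676661968231), 0.020093193277716637) [-0.001  0.088]
1452 ((-0.033891696482896805, -0.0430273674428463), 0.02011151611804962) [0.002 0.088]
jar 1218 ((-0.034752264618873596, 0.045666344463825226), 0.020621608942747116)
tab 2660 [[0.013, -0.007, 0.205], [0.029, -0.002, 0.232], [0.047, 0.007, 0.237]]
```

Both tins stand in the right lane at x = -82.6 and -33.9, level. The jar hasn't moved and the tab is at x ≈ 30 (about 1.42 rad). I'll straighten the tool and go above the tab.

Call:
drive_tool(increments=[{"claw":0.05,"dx":0.005,"dy":0,"dz":-0.02,"wx":0,"wy":0,"wz":0},{"claw":0.05,"dx":0,"dy":0,"dz":0,"wx":0,"wy":-7.5,"wz":0},{"claw":0.05,"dx":0,"dy":0,"dz":0,"wx":0,"wy":-7.5,"wz":0},{"claw":0.05,"dx":0.032,"dy":-0.0225,"dz":0,"wx":0,"wy":0,"wz":0},{"claw":0.05,"dx":0.032,"dy":-0.0225,"dz":0,"wx":0,"wy":0,"wz":0},{"claw":0.05,"dx":0,"dy":0,"dz":0,"wx":0,"wy":0,"wz":0},{"claw":0.05,"dx":0,"dy":0,"dz":0,"wx":0,"wy":0,"wz":0}])

```text
t: 21.4
eef_pos: [0.6098, -0.0589, 0.3037]
tool_rot: [0.0, 1.0, -0.024, -0.001]
contact_force: [-0.4, 0.0, 0.3]
gripper_width: 0.586
grasp_force: 0.0
```

```bash
python3 - <<'E'
from h import *
where()
E
```

```text
t 21.4 store tcp [0.0298 0.0011 0.3037] toolaxes in store [[1.0, 0.001, -0.003], [0.001, -1.0, -0.0], [-0.003, 0.0, -1.0]] F [-0.4  0.   0.3] w 0.5857950437349728 g 0.0
```

Call:
drive_tool(increments=[{"claw":0.05,"dx":0,"dy":0,"dz":0.04,"wx":0,"wy":0,"wz":0},{"claw":0.05,"dx":0,"dy":0,"dz":0.0357,"wx":0,"wy":0,"wz":0},{"claw":0.05,"dx":0,"dy":0,"dz":0,"wx":0,"wy":0,"wz":0},{"claw":0,"dx":0,"dy":0,"dz":0,"wx":0,"wy":0,"wz":0},{"claw":0,"dx":0,"dy":0,"dz":0,"wx":0,"wy":0,"wz":0},{"claw":0,"dx":0,"dy":0,"dz":0,"wx":0,"wy":0,"wz":0},{"claw":0,"dx":0,"dy":0,"dz":0,"wx":0,"wy":0,"wz":0}], newtons=35)

```text
t: 22.28
eef_pos: [0.6116, -0.0594, 0.2315]
tool_rot: [0.001, 1.0, -0.025, 0.001]
contact_force: [-1.7, -2.7, 6.8]
gripper_width: 0.182
grasp_force: 36.9
```

```bash
python3 - <<'E'
from h import *
where()
E
```

```text
t 22.27 store tcp [0.0316 0.0007 0.2315] toolaxes in store [[1.0, -0.0, 0.003], [-0.0, -1.0, -0.001], [0.003, 0.001, -1.0]] F [-1.7 -2.7  6.8] w 0.1821303092788653 g 36.86072576791048
```

Call:
drive_tool(increments=[{"claw":0,"dx":-0.011,"dy":0,"dz":-0.003,"wx":0,"wy":0,"wz":0},{"claw":0,"dx":-0.0107,"dy":0,"dz":0,"wx":0,"wy":0,"wz":0},{"claw":0,"dx":-0.0179,"dy":0,"dz":0.0024,"wx":0,"wy":0,"wz":0},{"claw":0,"dx":-0.0176,"dy":0,"dz":0.0041,"wx":0,"wy":0,"wz":0},{"claw":0,"dx":-0.0171,"dy":0,"dz":0.0059,"wx":0,"wy":0,"wz":0},{"claw":0,"dx":-0.0164,"dy":0,"dz":0.0075,"wx":0,"wy":0,"wz":0},{"claw":0,"dx":-0.0156,"dy":0,"dz":0.0091,"wx":0,"wy":0,"wz":0},{"claw":0,"dx":-0.0146,"dy":0,"dz":0.0106,"wx":0,"wy":0,"wz":0},{"claw":0,"dx":0,"dy":0,"dz":0,"wx":0,"wy":0,"wz":0}])

```text
t: 23.4
eef_pos: [0.4887, -0.0533, 0.1935]
tool_rot: [0.001, 1.0, -0.025, -0.0]
contact_force: [-4.4, -3.5, 6.5]
gripper_width: 0.183
grasp_force: 40.5
```

```bash
python3 - <<'E'
from h import *
where()
E
```

```text
t 23.4 store tcp [-0.0914  0.0006  0.1935] toolaxes in store [[1.0, 0.0, -0.001], [0.0, -1.0, -0.002], [-0.001, 0.002, -1.0]] F [-4.4 -3.5  6.5] w 0.1828450508117004 g 40.475127934041666
```

Call:
drive_tool(increments=[{"claw":0,"dx":-0.0134,"dy":0,"dz":0.012,"wx":0,"wy":0,"wz":0},{"claw":0,"dx":-0.0122,"dy":0,"dz":0.0133,"wx":0,"wy":0,"wz":0},{"claw":0,"dx":-0.0108,"dy":0,"dz":0.0145,"wx":0,"wy":0,"wz":0},{"claw":0,"dx":-0.0093,"dy":0,"dz":0.0155,"wx":0,"wy":0,"wz":0},{"claw":0,"dx":-0.0077,"dy":0,"dz":0.0163,"wx":0,"wy":0,"wz":0},{"claw":0,"dx":-0.006,"dy":0,"dz":0.017,"wx":0,"wy":0,"wz":0},{"claw":0,"dx":-0.002,"dy":0,"dz":0.012,"wx":0,"wy":0,"wz":0},{"claw":0,"dx":-0.001,"dy":0,"dz":0.008,"wx":0,"wy":0,"wz":0},{"claw":0,"dx":0,"dy":0,"dz":0,"wx":0,"wy":0,"wz":0}])

```text
t: 24.52
eef_pos: [0.4242, -0.0501, 0.0832]
tool_rot: [0.001, 1.0, -0.025, -0.004]
contact_force: [-7.3, -3.6, 1.2]
gripper_width: 0.18
grasp_force: 49.4
```

```bash
python3 - <<'E'
from h import *
where()
E
```

```text
t 24.52 store tcp [-0.156   0.0006  0.0832] toolaxes in store [[1.0, 0.0, -0.007], [0.0, -1.0, -0.002], [-0.007, 0.002, -1.0]] F [-7.3 -3.6  1.2] w 0.17984676377758532 g 49.42863172822399
```

Call:
drive_tool(increments=[{"claw":0,"dx":0.001,"dy":0,"dz":0.004,"wx":0,"wy":0,"wz":0},{"claw":0,"dx":0,"dy":0,"dz":0.004,"wx":0,"wy":0,"wz":0},{"claw":0,"dx":0,"dy":0,"dz":0,"wx":0,"wy":0,"wz":0}])

```text
t: 24.9
eef_pos: [0.4232, -0.0501, 0.0749]
tool_rot: [0.001, 1.0, -0.025, -0.006]
contact_force: [-11.4, -2.2, 1.6]
gripper_width: 0.183
grasp_force: 49.9
```

Call:
drive_tool(increments=[{"claw":0,"dx":-0.0015,"dy":0,"dz":0.004,"wx":0,"wy":0,"wz":0},{"claw":0,"dx":0,"dy":0,"dz":0.004,"wx":0,"wy":0,"wz":0},{"claw":0,"dx":0,"dy":0,"dz":0,"wx":0,"wy":0,"wz":0}])

```text
t: 25.28
eef_pos: [0.4235, -0.0501, 0.0707]
tool_rot: [0.003, 1.0, -0.025, -0.004]
contact_force: [-24.7, -1.5, 62.4]
gripper_width: 0.179
grasp_force: 58.8
```

Hard stop reached, so the door is down. Release, rise and check.

Call:
drive_tool(increments=[{"claw":0,"dx":0,"dy":0,"dz":-0.005,"wx":0,"wy":0,"wz":0},{"claw":0.05,"dx":0,"dy":0,"dz":0,"wx":0,"wy":0,"wz":0},{"claw":0.05,"dx":0,"dy":0,"dz":0,"wx":0,"wy":0,"wz":0},{"claw":0.05,"dx":0,"dy":0,"dz":0,"wx":0,"wy":0,"wz":0},{"claw":0.05,"dx":-0.005,"dy":0,"dz":-0.03,"wx":0,"wy":0,"wz":0},{"claw":0.05,"dx":0,"dy":0,"dz":-0.06,"wx":0,"wy":0,"wz":0},{"claw":0.05,"dx":0,"dy":0,"dz":-0.06,"wx":0,"wy":0,"wz":0},{"claw":0.05,"dx":0,"dy":0,"dz":-0.06,"wx":0,"wy":0,"wz":0},{"claw":0.05,"dx":0,"dy":0,"dz":0,"wx":0,"wy":0,"wz":0},{"claw":0.05,"dx":0,"dy":0,"dz":0,"wx":0,"wy":0,"wz":0},{"claw":0.05,"dx":0,"dy":0,"dz":0,"wx":0,"wy":0,"wz":0}])

```text
t: 26.65
eef_pos: [0.4211, -0.0493, 0.2817]
tool_rot: [-0.0, 1.0, -0.024, -0.002]
contact_force: [-0.7, 0.2, 0.3]
gripper_width: 0.586
grasp_force: 0.0
```

```bash
python3 - <<'E'
from h import *
where()
p,d,X=cloud("wrist");Q=st(X);np.savez("pics/w10.npz",p=p,d=d,X=X);cv2.imwrite("pics/w10.png",p[:,:,::-1])
m=(Q[...,2]>.04)&(Q[...,2]<.13)&(abs(Q[...,1])<.02)&(Q[...,0]<-.142)&(Q[...,0]>-.19)
A=Q[m];print("tab",len(A),np.round(np.percentile(A,[1,50,99],axis=0),3).tolist())
a=np.load("pics/w2.npz");Q0=st(a["X"])
m=(Q0[...,2]>.04)&(Q0[...,2]<.13)&(abs(Q0[...,1])<.02)&(Q0[...,0]<-.142)&(Q0[...,0]>-.19)
A=Q0[m];print("tab at start",len(A),np.round(np.percentile(A,[1,50,99],axis=0),3).tolist())
E
```

```text
t 26.65 store tcp [-0.1591  0.0013  0.2817] toolaxes in store [[1.0, 0.001, -0.003], [0.001, -1.0, 0.001], [-0.003, -0.001, -1.0]] F [-0.7  0.2  0.3] w 0.5861523993814624 g 0.0
tab 511 [[-0.169, -0.007, 0.084], [-0.154, 0.001, 0.093], [-0.142, 0.008, 0.096]]
tab at start 476 [[-0.171, -0.008, 0.061], [-0.155, -0.006, 0.089], [-0.142, 0.007, 0.095]]
```

View pics/w10.png

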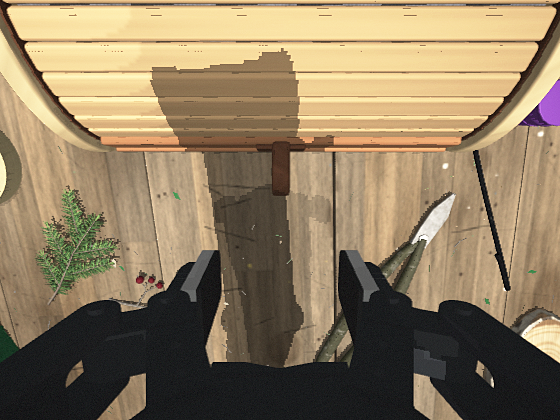

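The door is shut: the tab's top edge is at z ≈ 93 mm, against 94 mm expected at 0 rad, and the lift rail sits on the front board at (280,150). The gripper is clear, so I'm handing in.

```bash
python3 -c "
from station import *
print(hand_in())"
```

```text
the job is handed in; nothing more can be done
None
```

The restock is finished and handed in at about 27 s, but the judge's result was not shown: the old tin stands at the front stop of the right lane, the new tin stands behind it, and the door is shut. The jar had not moved at the last check. I kept clear of the tape and the purple can.

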